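# Seat the strip and snap the hold-down clamp over

## Robot

A 7-joint arm with a two-finger parallel gripper is mounted at the origin on the work surface. World frame = base frame: x ahead of the robot, y to its left, z up, the work surface at z = 0. Lengths are in mm, angles in rad, forces in N, time in s.
With the tool pointing down it reaches from about 425 to 875 mm from the base axis. Payload 4.7 kg.
Tool frame: the origin (TCP) lies at the very end of the fingers, on their centre line; the grasp point (between the pads) lies 19 mm behind it; z points along the fingers, y is the direction in which the jaws open and shut (so a half turn about z gives the same grasp; the last joint's range is limited). The gripper opens to 85 mm and grips with 20 to 120 N. Pads are 22 mm wide; open, the fingers measure 114 mm over their backs; the gripper's body (76 mm by 85 mm) begins 54 mm behind the grasp point. The pads swing forward as they close: fully open they stand 13 mm farther back than shut.
Start: joints at [-1.231, 0.321, -0.07, 1.45, 0.023, 1.371, -0.057], TCP at [208.073, 615.82, 197.649] pointing down, gripper open.
Joint ranges: [-2.86, 2.86], [-0.3, 2.09], [-1.38, 1.24], [0.06, 2.45], [-1.56, 4.7], [0.09, 2.05], [-2.69, 2.69]. Speed limits (rad/s): [2.57, 2.57, 3.14, 3.14, 3.14, 3.14, 3.14].

## Interface

Orientations are given as a unit quaternion [w, x, y, z].
In Python, from workcell import r, imaging gives the robot as it stands.
- The arm moves only by the shell command python3 -m handwheel 'ROWS' [FORCE]. ROWS is JSON, one flat list of numbers, 7 for each row, row after row: the shift along the tool's x, y, z each as a share of 0.25 m, from -1 to 1, then the turn, a rotation vector about the tool's x, y, z each as a share of pi/2 rad, from -1 to 1, then the opening, from 0 (shut) to 1 (fully open). In form: [dx, dy, dz, ax, ay, az, gripper, dx, dy, dz, ax, ay, az, gripper, ...]. A call has 1 to 5 rows; each row shifts and turns the commanded pose from where the row before left it, along the tool's axes as they then stand; what a row does not reach is not made up. A row lasts 1/12 s, in which the tool goes at most 41.7 mm and 7.16 degrees, less where a joint would pass 70% of its speed; a pose out of reach is approached as far as the arm can. A call with a number of a shift or a turn outside -1 to 1 is refused whole. A call with a gripper value outside its range is refused whole. The fingers move at their own pace and stop on an object; FORCE is the grip in N (left out, the last holds). Time passes only in rows, so rows that do not move let the fingers close. It gives the time, the measured TCP pose, the force and the opening at its end, in the units of the state.
- r.get_obs(): the state, without advancing time (a new reading comes with each control period).
- imaging.capture(name): name is "scene" or "top" or "wrist"; returns the picture (420x560x3 uint8, red, green, blue); there is no depth.
- imaging.camera_model(name): a dict with "camera_matrix" (3x3 intrinsics, pixels), "R" (3x3) and "t" (3): a world point X has camera coordinates R X + t; the wrist camera has in their place "mount" (4x4, takes a point from camera to tool coordinates, whose origin is the TCP and whose axes are the flange's). Camera axes: x right, y down, z forward; pixel columns grow to the right and rows downward; lengths in mm; the calibration is good to about 2 mm. A picture is of the moment at which its call begins: read the wrist's pose just before it. camera_model takes no time and is no camera call.
- r.hand_in(): hands the job in, once; it reports no verdict.
The state is a dict: "time_s": time; "joint_pos": joint angles; "qvel": joint speeds; "tau": joint torques, N m; "position": TCP position; "orientation": TCP orientation; "contact_force": force on the tool from outside, world axes, zero at the start; "ft_torque": the same for the moment, N m; "opening": finger opening in mm.
Only numpy, scipy, OpenCV 4.12 (cv2) and the standard library are available. Lean on these libraries where they do the work, as an engineer would, in place of code of your own. Each camera call takes 0.05 s, during which the arm holds its last target. There are 200 camera calls.

## Task

With your fingertips, push the wooden strip along its channel until it is fully home against the black end stop, then push the red clamp lever over past centre so that it snaps down and holds the strip there. Only push: do not lift the strip, and leave the screw tubs and the screwdriver where they are.

Things in the scene. Friction and masses are not known exactly. Their poses are not given: they have to be found in the camera images.
- fixture: Drilling fixture fixed on the bench: plywood board, x -125..125, y -80..140 mm, 18 mm thick. Origin: on the bench, under the channel's centre line. x runs along the channel from its open end (robot side) to the stop; z up; yaw within 26 degrees. Two black rails 48 mm apart inside, 12 mm above the board, x -115..85 mm. Black end stop across the channel, top 52 mm above the bench.
- stop_face (a point): Middle of the end stop's face, where the strip's far end must rest: 75 mm along the fixture's x, 30.5 mm above the bench, on the channel's centre line.
- strip_center (a point): Centre of the loose dark wooden strip, 120 (along channel) x 45 x 25 mm, about 80 g, lying in the channel with 1.5 mm play each side, 25 to 55 mm short of the stop. Home: this point is 60 mm from stop_face (fixture x 15 mm), 30.5 mm above the bench. Its top, 43 mm above the bench, stands 13 mm above the rails. It slides under 2 N.
- strip_near_end (a point): Middle of the strip's near end face (towards the open end of the channel, robot side), 60 mm from strip_center, 30.5 mm above the bench. The channel is open behind it.
- clamp_pivot (a point): Axis of the clamp lever, on the fixture at x 35, y +70 mm, 62 mm above the bench, between two steel cheeks (their top 72 mm above the bench). The axis is parallel to the fixture's x.
- lever_end (a point): Centre of the rounded upper end of the clamp lever's red grip (20 mm diameter, from 45 to 110 mm from the pivot). This point is 110 mm from the pivot. Released: the lever leans 0.55 rad to the fixture's +y, away from the channel (this point at fixture x 35, y 127 mm, 156 mm above the bench). Clamped: leans as far to -y, over the channel.
- clamp (a joint): Angle of the sprung over-centre lever, rad: 0 released (start), 0.55 upright (dead centre), 1.10 clamped. Short of 0.55 it springs back, beyond it snaps over by itself; about 2 N on its end towards fixture -y moves it. A 70 mm steel bar with rubber pad turns with it: released it points steeply up over the +y rail (top 135 mm above the bench), clamped it lies level over the strip.
- tub_brass_mid (a point): Bystander: clear tub of brass screws on a black cap, 55 mm diameter, 88 mm high, standing loose on the bench; this point is its centre, 44 mm up. Not to be moved.
- tub_steel_mid (a point): Bystander: clear tub of steel screws on a grey cap, 55 mm diameter, 88 mm high, standing loose on the bench; this point is its centre, 44 mm up. Not to be moved.
- tub_empty_mid (a point): Bystander: empty clear tub on an orange cap, 55 mm diameter, 88 mm high, standing loose on the bench; this point is its centre, 44 mm up. Not to be moved.
- driver_grip (a point): Bystander: screwdriver with a yellow handle, 180 mm long, lying on the bench beside the fixture, on the lever side; point in its handle. Not to be moved.
Things that resemble listed ones, but are neither listed nor needed, are in the scene too. Of the things that look like the part that bears strip_center, the middle-sized one is meant.

How it is judged:
By the outcome, as a careful person would: the job done as asked, in the order asked, and still so for the second after the job is handed in, with the robot touching nothing.
It also fails if it takes over 43 s, if anything falls off the work surface, if the arm or the gripper's body presses on something with over 40 N, if the wrist force passes 120 N, or if a joint passes its speed limit or range.

## Working session

There is one attempt and no reset: what is moved stays moved. The work goes in short steps, Python scripts to look and compute and a shell command to move; the robot and the scene stay as the last step left them, time stands still between calls to the robot, and variables do not carry over. Pictures are saved under pics/ and viewed, about 8 in all and at most 12, crops included, and the job is handed in when it is done.

```bash
ls; mkdir -p pics
python3 - <<'E'
from workcell import r, imaging
import cv2,numpy as np
for n in ["scene","top"]:
    im=imaging.capture(n); cv2.imwrite(f"pics/{n}0.png",im[...,::-1])
    m=imaging.camera_model(n); print(n,{k:np.round(v,3).tolist() for k,v in m.items()})
o=r.get_obs(); print(o)
E
```

```text
pics
scene {'camera_matrix': [[528.793, 0.0, 277.235], [0.0, 528.793, 213.694], [0.0, 0.0, 1.0]], 'R': [[0.162, 0.987, -0.021], [0.517, -0.103, -0.85], [-0.84, 0.127, -0.527]], 't': [-117.647, -184.56, 1472.688]}
top {'camera_matrix': [[398.822, 0.0, 277.826], [0.0, 398.822, 215.791], [0.0, 0.0, 1.0]], 'R': [[0.239, -0.971, 0.003], [-0.951, -0.235, -0.201], [0.196, 0.046, -0.979]], 't': [-86.916, 543.286, 845.88]}
{'time_s': 0.1, 'joint_pos': array([-1.23089971,  0.3217535 , -0.07009557,  1.45158208,  0.0226381 ,
        1.37084792, -0.05690961]), 'qvel': array([-0.00019886, -0.001686  , -0.00028509, -0.00224171, -0.00010531,
       -0.00088603, -0.00171235]), 'tau': array([ 3.57025529e-04, -4.94878721e+01, -3.83788208e-01, -3.15208054e+01,
        1.30072242e-02,  7.50294275e-03, -1.85789560e-05]), 'position': array([207.915288  , 615.24616193, 196.61545495]), 'orientation': array([-8.10615121e-05,  1.62160607e-01,  9.86763966e-01, -8.98349237e-04]), 'contact_force': array([-0.09799206, -0.36967675, -0.25791432]), 'ft_torque': array([-0.01805849,  0.01958605,  0.01161916]), 'opening': 85.50654615322574}
```

View pics/scene0.png

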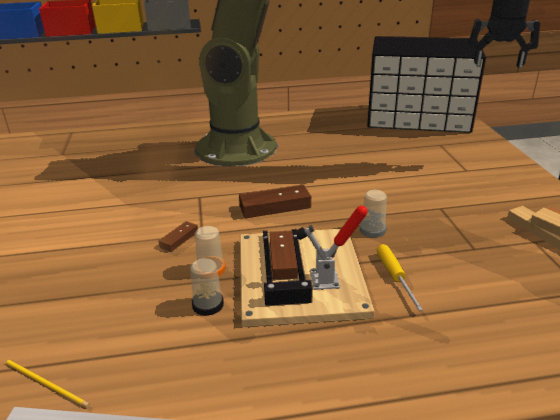

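View pics/top0.png

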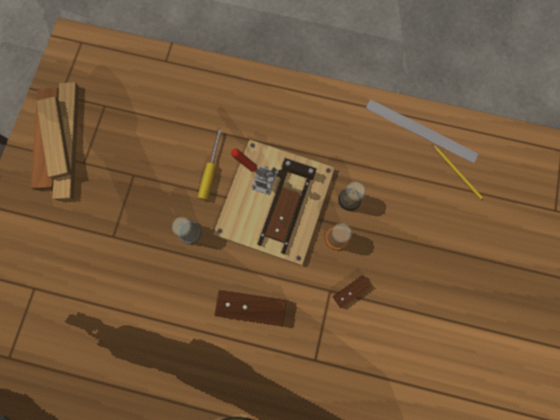

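Three dark strips in the top view: the large one on the bench at (253,307), the small one at (352,292), and one in the channel at about (285,215). The one in the channel is middle-sized and fits the description. I'll confirm it in a crop while measuring.

```bash
cat > h.py <<'E'
from workcell import r, imaging
import cv2,numpy as np
def ray(n,px,z):
    m=imaging.camera_model(n);K,R,t=[np.array(m[k],float) for k in("camera_matrix","R","t")]
    px=np.atleast_2d(px).astype(float)
    d=np.c_[px,np.ones(len(px))]@np.linalg.inv(K).T@R; c=-R.T@t
    return c+d*((z-c[2])/d[:,2])[:,None]
def proj(n,X):
    m=imaging.camera_model(n);K,R,t=[np.array(m[k],float) for k in("camera_matrix","R","t")]
    p=(np.atleast_2d(X)@R.T+t)@K.T; return p[:,:2]/p[:,2:]
def tri(pa,pb,a="scene",b="top"):
    A=[];y=[]
    for n,p in((a,pa),(b,pb)):
        m=imaging.camera_model(n);R,t=np.array(m["R"]),np.array(m["t"])
        p1,p2=ray(n,p,0)[0],ray(n,p,100)[0];d=(p2-p1)/np.linalg.norm(p2-p1)
        P=np.eye(3)-np.outer(d,d);A.append(P);y.append(P@p1)
    A=np.vstack(A);y=np.hstack(y);x=np.linalg.lstsq(A,y,rcond=None)[0];return x,np.linalg.norm(A@x-y)
E
python3 - <<'E'
from h import *
im=cv2.imread("pics/top0.png");hsv=cv2.cvtColor(im,cv2.COLOR_BGR2HSV)
print([hsv[p[1],p[0]].tolist() for p in[(245,200),(300,245),(310,170),(240,230),(150,240),(230,270),(283,215),(190,230)]])
roi=np.zeros(im.shape[:2],np.uint8);roi[130:275,205:345]=255
m=((hsv[...,2]>150)*255).astype(np.uint8)&roi
n,l,s,c=cv2.connectedComponentsWithStats(m)
k=1+np.argmax(s[1:,4]);print(s[k])
pts=np.argwhere(l==k)[:,::-1]
W=ray("top",pts,18)[:,:2].astype(np.float32)
print(cv2.minAreaRect(W), np.round(cv2.boxPoints(cv2.minAreaRect(W))))
a=cv2.resize(im[135:275,200:360],None,fx=4,fy=4,interpolation=cv2.INTER_CUBIC)
sc=cv2.imread("pics/scene0.png")
b=cv2.resize(sc[180:330,180:430],None,fx=3,fy=3,interpolation=cv2.INTER_CUBIC)
cv2.imwrite("pics/ctop.png",a);cv2.imwrite("pics/cscene.png",b)
E
```

```text
[[18, 114, 164], [17, 112, 160], [12, 9, 137], [24, 93, 170], [15, 144, 110], [16, 141, 128], [12, 148, 81], [17, 42, 84]]
[ 216  141  116  123 4941]
((591.6543579101562, 64.9873046875), (216.2832794189453, 247.49607849121094), 84.73275756835938) [[459. -31.]
 [705. -54.]
 [725. 161.]
 [478. 184.]]
```

View pics/ctop.png

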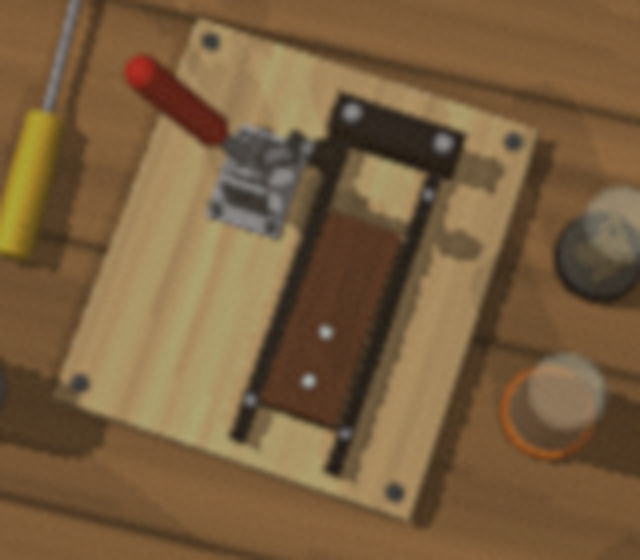

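View pics/cscene.png

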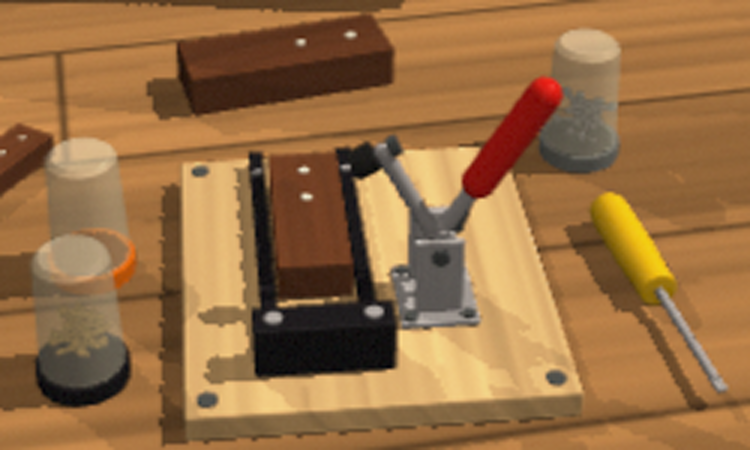

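The crops confirm that the strip in the channel is middle-sized: top view, near end (265,235)–(284,242), far end (285,188)–(301,193). The lever is released, with its red end at about (235,153). Next I check the fixture pose against these points.

Run:
```python
from h import *
T=lambda p:(np.array(p)/4+[200,135])
S=lambda p:(np.array(p)/3+[180,180])
yaw=np.radians(84.733-90); c,s=np.cos(yaw),np.sin(yaw);R=np.array([[c,-s],[s,c]])
O=np.array([591.65,64.99])-R@[0,30]
F=lambda X:np.round((np.atleast_2d(X)[:,:2]-O)@R,1)
print("yaw",np.degrees(yaw),"O",O)
print("strip top z43: near,near,far,far", F(ray("top",[T((262,402)),T((335,427)),T((335,213)),T((404,236))],43)).tolist())
print("strip scene near?/far", F(ray("scene",[S((270,153)),S((340,153)),S((277,268)),S((352,266))],43)).tolist())
print("stop screws z52 (top,scene)",F(ray("top",[T((352,112)),T((443,143))],52)).tolist(),F(ray("scene",[S((374,312)),S((273,318))],52)).tolist())
print("board screws z18 top",F(ray("top",[T((210,41)),T((513,142)),T((395,492)),T((79,383))],18)).tolist())
print("board screws scene",F(ray("scene",[S((556,378)),S((207,400)),S((200,171))],18)).tolist())
x,e=tri(S((546,92)),T((142,72)));print("lever_end",x,e,F(x[None]))
for n,a,b in(("brass",S((83,375)),T((597,255))),("steel",S((580,150)),(187,232)),("orange",S((95,265)),T((545,412)))):
    print(n,F(ray("scene",a,5)),F(ray("top",b,5)))
print("driver",F(ray("scene",[S((610,205)),S((660,290)),S((718,385))],12)))
print("big",F(ray("top",[(217,292),(293,297),(290,326),(216,315)],30)))
print("camtop",ray("top",(0,0),800))
for p in[(-100,0),(-80,0),(-45,0),(35,127),(35,70)]: print(p,np.round(O+R@p,1))
q=r.get_obs()['orientation']; from scipy.spatial.transform import Rotation as Ro
print(np.round(Ro.from_quat(q[[1,2,3,0]]).as_matrix(),3))
```

```text
yaw -5.266999999999996 O [588.89608772  35.11666796]
strip top z43: near,near,far,far [[-91.3, 19.1], [-91.2, -24.7], [27.3, 16.0], [27.4, -26.3]]
strip scene near?/far [[-89.7, -19.3], [-85.0, 26.1], [32.2, -22.4], [34.6, 21.5]]
stop screws z52 (top,scene) [[85.8, 25.7], [85.3, -30.3]] [[88.6, 28.2], [88.4, -28.0]]
board screws z18 top [[111.9, 125.3], [111.2, -69.2], [-112.2, -68.9], [-112.3, 125.7]]
board screws scene [[114.2, 127.2], [113.8, -66.9], [-110.4, -65.8]]
lever_end [636.1985732  159.06534542 156.25952891] 1.9786994477688564 [[ 35.7 127.8]]
brass [[  71.9 -137.7]] [[  64.5 -138.9]]
steel [[-128.5  196.9]] [[-139.1  200.4]]
orange [[ -31.1 -134.4]] [[ -36.9 -137.9]]
driver [[-52.8 198.9]
 [ 36.3 207.6]
 [121.8 217.2]]
big [[-245.4   80. ]
 [-200.2  -84.1]
 [-261.6  -97.9]
 [-292.8   64.3]]
camtop [[457.66223082 139.05100316 800.        ]]
(-100, 0) [489.3  44.3]
(-80, 0) [509.2  42.5]
(-45, 0) [544.1  39.2]
(35, 127) [635.4 158.4]
(35, 70) [630.2 101.6]
[[-0.947  0.32  -0.   ]
 [ 0.32   0.947 -0.002]
 [-0.    -0.002 -1.   ]]
```

All checks agree: lever_end at z 156, fixture (35.7, 127.8); strip gap about 45 mm. I turn the tool to line up with the fixture, shut the fingers and travel high to behind the strip.

```bash
cat >> h.py <<'E'
from scipy.spatial.transform import Rotation as Ro
yaw=np.radians(-5.267);O=np.array([588.9,35.1]);c,s=np.cos(yaw),np.sin(yaw);RF=np.array([[c,-s],[s,c]])
F=lambda X:np.round((np.atleast_2d(X)[:,:2]-O)@RF,1)
def st():
    o=r.get_obs();p=o["position"];M=Ro.from_quat(o["orientation"][[1,2,3,0]]).as_matrix()
    print("t",o["time_s"],"F",F(p),"z",round(p[2],1),"toolx in F",np.round(M[:2,0]@RF,3),"toolz",np.round(M[:,2],3),"force F",np.round(o["contact_force"][:2]@RF,1),round(o["contact_force"][2],1),"op",round(o["opening"],1))
E
python3 -m handwheel '[0,0,0,0,0,-0.0745,0, 0,0,0,0,0,-0.0745,0, -0.08,-0.136,0,0,0,0,0, -0.08,-0.136,0,0,0,0,0, -0.08,-0.136,0,0,0,0,0]' 40 
python3 -m handwheel '[-0.08,-0.136,0,0,0,0,0, -0.08,-0.136,0,0,0,0,0, -0.08,-0.136,0,0,0,0,0, -0.08,-0.136,0,0,0,0,0, -0.08,-0.136,0,0,0,0,0]' >/dev/null
python3 -c "from h import *;st()"
```

```text
time_s: 0.52
position: [258.4, 507.3, 196.5]
orientation: [-0.0, 0.045, 0.999, -0.001]
contact_force: [1.4, 0.3, -0.1]
opening: 25.5
t 0.9333 F [[-272.   269.3]] z 197.3 toolx in F [-1. -0.] toolz [-0. -0. -1.] force F [0.3 0.5] 0.1 op -0.1
```

```bash
python3 -m handwheel '[-0.0785,-0.135,0,0,0,0,0, -0.0785,-0.135,0,0,0,0,0, -0.0785,-0.135,0,0,0,0,0, -0.0785,-0.135,0,0,0,0,0, -0.0785,-0.135,0,0,0,0,0]' >/dev/null
python3 -m handwheel '[-0.0785,-0.135,0,0,0,0,0, -0.0785,-0.135,0,0,0,0,0, -0.0785,-0.135,0,0,0,0,0, 0,0,0,0,0,0,0, 0,0,0,0,0,0,0]' >/dev/null
python3 -c "
from h import *;st()
cv2.imwrite('pics/wr1.png',imaging.capture('wrist')[...,::-1])"
```

```text
t 1.7667 F [[-114.9   -1.1]] z 197.4 toolx in F [-1.     0.005] toolz [-0. -0. -1.] force F [-1.   0.8] 0.4 op 0.2
```

View pics/wr1.png

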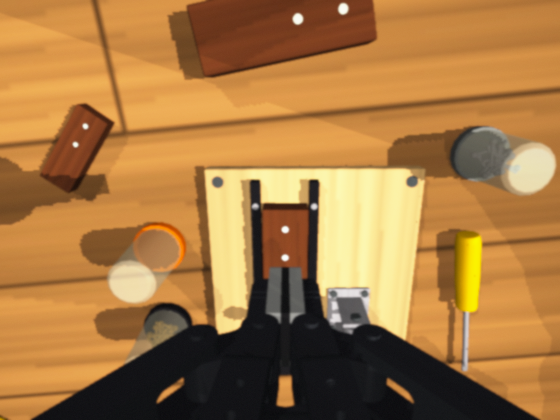

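The wrist view shows open channel end at top, rails at columns 255 and 314, strip near end at row 204 (cols 263–308), and fingertips at (285,268). I cast these points as a check on the channel's y and the near end.

Run:
```python
from h import *
m=imaging.camera_model("wrist");K=np.array(m["camera_matrix"]);M=np.array(m["mount"])
o=r.get_obs();Rt=Ro.from_quat(o["orientation"][[1,2,3,0]]).as_matrix();p=o["position"]
def w(px,z):
    d=Rt@M[:3,:3]@np.linalg.inv(K)@[*px,1];c=Rt@M[:3,3]+p
    return F(c+d*(z-c[2])/d[2])[0]
print("near end z43",w((263,204),43),w((308,204),43))
print("rail ends z30",w((255,181),30),w((314,181),30))
print("board screws z18",w((217,182),18),w((412,182),18))
print(M.round(2))
```

```text
near end z43 [-95.4 -20.8] [-95.3  21.9]
rail ends z30 [-114.6  -28.8] [-114.5   28.1]
board screws z18 [-110.8  -67.8] [-110.3  127. ]
[[  -0.     -0.95   -0.32   81.45]
 [   1.     -0.     -0.     -1.02]
 [  -0.     -0.32    0.95 -176.45]
 [   0.      0.      0.      1.  ]]
```

```bash
python3 -m handwheel '[0.028,0.004,0.1,0,0,0,0, 0,0,0.16,0,0,0,0, 0,0,0.16,0,0,0,0, 0,0,0.16,0,0,0,0, 0,0,0.06,0,0,0,0]' >/dev/null
python3 -m handwheel '[0,0,0.045,0,0,0,0, 0,0,0,0,0,0,0, 0,0,0,0,0,0,0]'>/dev/null
python3 -c "from h import *;st()"
```

```text
t 2.4833 F [[-122.3    3.4]] z 26.8 toolx in F [-1.    -0.002] toolz [ 0.  0. -1.] force F [-0.7 -0.2] -0.1 op 0.2
```

```bash
python3 -m handwheel '[-0.03,-0.013,0,0,0,0,0, -0.024,0,0,0,0,0,0, -0.024,0,0,0,0,0,0, -0.024,0,0,0,0,0,0, -0.024,0,0,0,0,0,0]'>/dev/null
python3 -c "from h import *;st()"
python3 -m handwheel '[-0.02,0,0,0,0,0,0, -0.02,0,0,0,0,0,0, -0.02,0,0,0,0,0,0, -0.016,0,0,0,0,0,0, 0,0,0,0,0,0,0]'>/dev/null
python3 -c "
from h import *;st()
cv2.imwrite('pics/s1.png',cv2.resize(imaging.capture('scene')[180:330,180:430,::-1],None,fx=3,fy=3,interpolation=cv2.INTER_CUBIC))"
```

```text
t 2.9 F [[-89.6  -0.7]] z 27.0 toolx in F [-1. -0.] toolz [ 0.001  0.    -1.   ] force F [-0.7  0.8] 0.2 op 0.2
t 3.3167 F [[-71.   -0.9]] z 26.4 toolx in F [-1. -0.] toolz [ 0.001 -0.    -1.   ] force F [0.4 0. ] -0.5 op -0.1
```

View pics/s1.png

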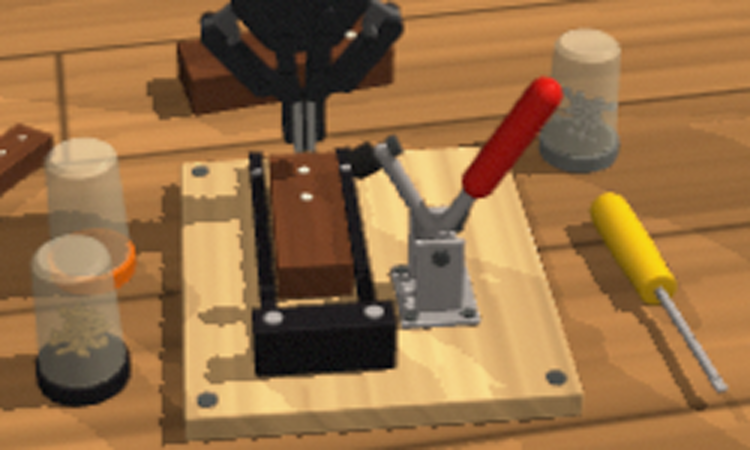

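The strip doesn't appear to have moved: far end still at crop row 268, and the fingers seem to be just behind it. I'll check by projecting the reported TCP.

Run:
```python
from h import *
st();p=r.get_obs()["position"]
for d in(-11,0,11):
    for z in(26,43,60,100):
        print(d,z,((proj("scene",[*(p[:2]+RF@[d,0]),z])[0]-180)*3).round(),end=' ')
im=imaging.capture("scene");a=cv2.resize(im[180:330,180:430,::-1],None,fx=3,fy=3,interpolation=cv2.INTER_CUBIC)
print("\ndiff vs s1",np.abs(a.astype(int)-cv2.imread("pics/s1.png")).mean())
t=imaging.capture("top");cv2.imwrite("pics/t1.png",cv2.resize(t[135:275,200:360,::-1],None,fx=4,fy=4,interpolation=cv2.INTER_CUBIC))
```

```text
t 3.3667 F [[-71.6  -1. ]] z 26.3 toolx in F [-1. -0.] toolz [-0. -0. -1.] force F [-0.9 -0.7] 0.9 op -0.1
-11 26 [299. 179.] -11 43 [299. 157.] -11 60 [298. 135.] -11 100 [297.  82.] 0 26 [301. 189.] 0 43 [300. 167.] 0 60 [300. 145.] 0 100 [298.  91.] 11 26 [302. 198.] 11 43 [301. 177.] 11 60 [301. 154.] 11 100 [300. 101.] 
diff vs s1 1.0900088888888888
```

View pics/t1.png

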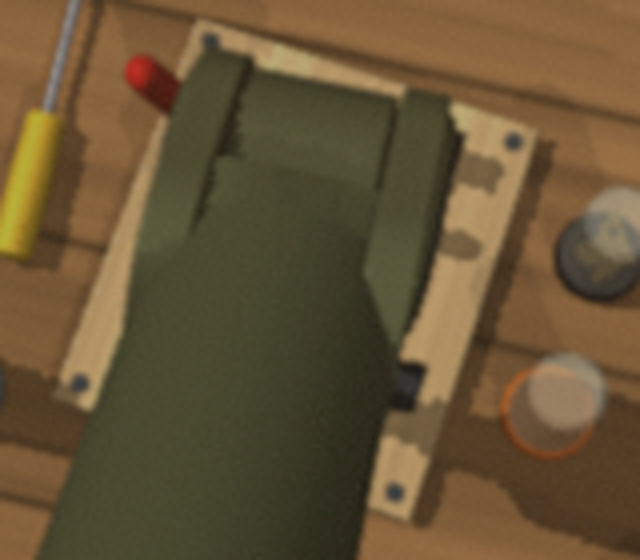

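Top view is blocked by the forearm. In the scene crop the finger ends just behind the strip's near edge (303,150). I'll take a wrist look before pushing further.

Run:
```python
from h import *
st();w=imaging.capture("wrist");s=imaging.capture("scene")
a=w[:,60:500,::-1]; b=cv2.resize(s[180:270,230:330,::-1],(350,315),interpolation=cv2.INTER_CUBIC)
c=np.zeros((420,790,3),np.uint8);c[:,:440]=a;c[:315,440:]=b;cv2.imwrite("pics/c1.png",c)
o=r.get_obs();m=imaging.camera_model("wrist");M=np.linalg.inv(np.array(m["mount"]));K=np.array(m["camera_matrix"])
for X in([0,0,0],[11,0,0],[-11,0,0],[0,15,0],[11,0,-19]):
    p=K@(M@[*X,1])[:3];print(X,p[:2]/p[2]-[60,0])
```

```text
t 3.4667 F [[-72.2  -0.9]] z 26.2 toolx in F [-1. -0.] toolz [-0.001 -0.    -1.   ] force F [ 0.2 -0.2] -0.2 op 0.2
[0, 0, 0] [226.85896344 252.94800568]
[11, 0, 0] [226.8780827  233.60153256]
[-11, 0, 0] [226.84052059 271.61001685]
[0, 15, 0] [255.21768514 252.92488403]
[11, 0, -19] [227.09596257 248.61393136]
```

View pics/c1.png

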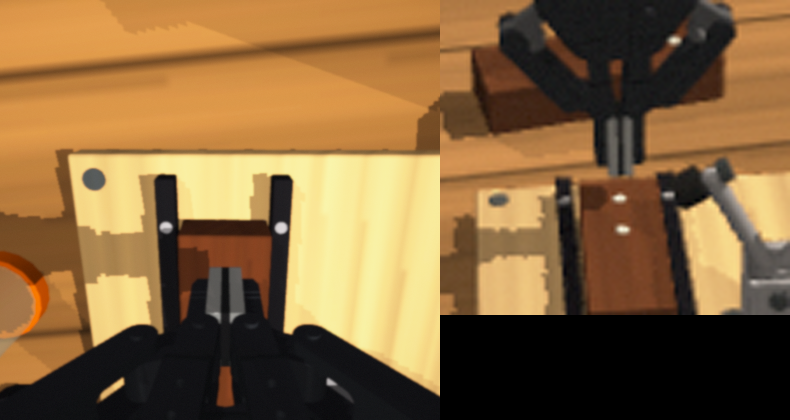

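The fingers are actually above the strip. The real tips end at about (281,230) in the scene picture and at wrist row ~268, where the reported TCP would be at row 253. So the tips sit roughly 30–36 mm higher than the reported TCP, and nothing was touched. I back up behind the strip, descend 20 mm and measure the tip height.

```bash
python3 -m handwheel '[0.07,0,0,0,0,0,0, 0.07,0,0,0,0,0,0, 0.072,0,0,0,0,0,0, 0,0,0.04,0,0,0,0, 0,0,0.04,0,0,0,0]'>/dev/null
python3 -m handwheel '[0,0,0,0,0,0,0, 0,0,0,0,0,0,0, 0,0,0,0,0,0,0]'>/dev/null
python3 - <<'E'
from h import *
st();p=r.get_obs()["position"];w=imaging.capture("wrist");s=imaging.capture("scene")
b=cv2.resize(s[180:270,230:330,::-1],(500,450),interpolation=cv2.INTER_CUBIC)
a=w[150:420,150:450,::-1]
c=np.zeros((450,800,3),np.uint8);c[:270,:300]=a;c[:,300:]=b;cv2.imwrite("pics/c2.png",c)
for d in(0,11):
  for z in(10,20,30,40,50,60):
    q=proj("scene",[*(p[:2]+RF@[d,0]),z])[0];print(d,z,((q-[230,180])*5+[300,0]).round(),end=' ')
E
```

```text
t 4.2333 F [[-124.2   -1.1]] z 6.3 toolx in F [-1.  0.] toolz [ 0.    -0.001 -1.   ] force F [-0.1 -0. ] -0.7 op -0.3
0 10 [542. 273.] 0 20 [541. 253.] 0 30 [541. 232.] 0 40 [540. 211.] 0 50 [540. 190.] 0 60 [539. 169.] 11 10 [544. 288.] 11 20 [543. 268.] 11 30 [543. 247.] 11 40 [542. 226.] 11 50 [542. 205.] 11 60 [541. 184.]
```

View pics/c2.png

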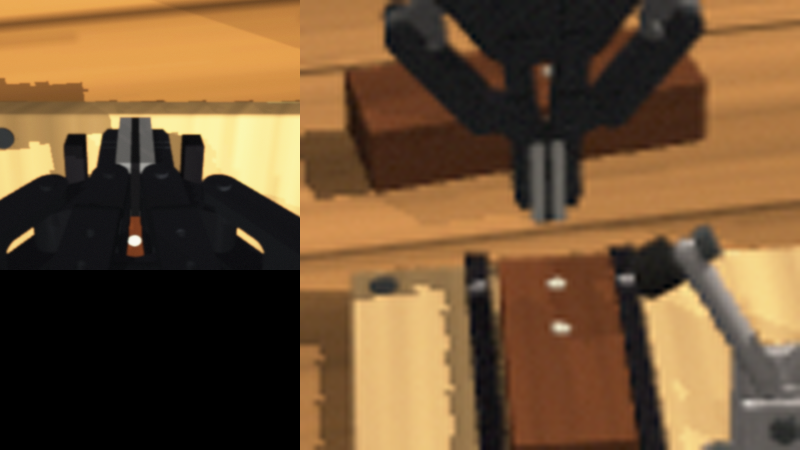

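Tip bottom is at crop (547,220), giving a real tip height of about 43 mm with the reported TCP at 6. The scene and wrist views both put the offset at about 37 mm. The strip is unmoved. I descend 15 mm more and push gently while watching the force.

```bash
python3 -m handwheel '[0,0,0.03,0,0,0,0, 0,0,0.03,0,0,0,0, 0,0,0,0,0,0,0, 0,0,0,0,0,0,0]'>/dev/null
python3 -c "from h import *;st()"
python3 -m handwheel '[-0.024,0,0,0,0,0,0, -0.024,0,0,0,0,0,0, -0.024,0,0,0,0,0,0, -0.024,0,0,0,0,0,0, -0.024,0,0,0,0,0,0]'
python3 -c "from h import *;st()"
python3 -m handwheel '[-0.024,0,0,0,0,0,0, -0.024,0,0,0,0,0,0, -0.02,0,0,0,0,0,0, 0,0,0,0,0,0,0, 0,0,0,0,0,0,0]' >/dev/null
python3 - <<'E'
from h import *
st();s=imaging.capture("scene")
b=cv2.resize(s[180:300,230:360,::-1],None,fx=5,fy=5,interpolation=cv2.INTER_CUBIC)
cv2.imwrite("pics/c3.png",b)
E
```

```text
t 4.6667 F [[-125.6   -1.2]] z -9.4 toolx in F [-1. -0.] toolz [-0.002 -0.001 -1.   ] force F [ 0.2 -0.5] -0.4 op -0.1
time_s: 5.08
position: [495.0, 42.9, -8.5]
orientation: [-0.0, 0.046, 0.999, 0.0]
contact_force: [-2.0, 1.0, 0.9]
opening: -0.1
t 5.0833 F [[-94.2  -0.8]] z -8.5 toolx in F [-1. -0.] toolz [-0.  0. -1.] force F [-2.   0.8] 0.9 op -0.1
t 5.5 F [[-77.5  -1. ]] z -8.7 toolx in F [-1.  0.] toolz [ 0. -0. -1.] force F [-0.   0.3] 0.4 op 0.3
```

View pics/c3.png

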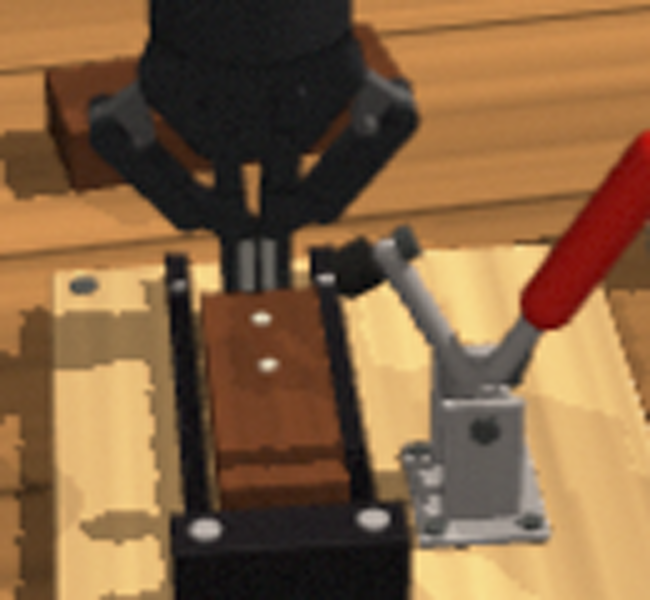

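The strip is sliding: near edge now at crop row 293, far end at row ~465. I keep pushing, in finer steps near the end.

```bash
python3 -m handwheel '[-0.024,0,0,0,0,0,0, -0.024,0,0,0,0,0,0, -0.008,0,0,0,0,0,0, -0.008,0,0,0,0,0,0, -0.008,0,0,0,0,0,0]' >/dev/null
python3 -c "from h import *;st()"
python3 -m handwheel '[-0.008,0,0,0,0,0,0, -0.008,0,0,0,0,0,0, 0,0,0,0,0,0,0]' >/dev/null
python3 -c "from h import *;st()"
```

```text
t 5.9667 F [[-59.9  -0.9]] z -8.7 toolx in F [-1. -0.] toolz [-0.001  0.    -1.   ] force F [-1.4  0.1] 0.8 op -0.1
t 6.2167 F [[-55.3  -0.9]] z -8.6 toolx in F [-1. -0.] toolz [ 0.001 -0.    -1.   ] force F [-1.3  0. ] 0.2 op -0.0
```

```bash
for i in 1; do python3 -m handwheel '[-0.008,0,0,0,0,0,0, 0,0,0,0,0,0,0]' >/dev/null; python3 -c "from h import *;st()"
python3 -m handwheel '[-0.008,0,0,0,0,0,0, 0,0,0,0,0,0,0]' >/dev/null; python3 -c "from h import *;st()"; done
python3 - <<'E'
from h import *
s=imaging.capture("scene")
cv2.imwrite("pics/c4.png",cv2.resize(s[180:300,230:360,::-1],None,fx=5,fy=5,interpolation=cv2.INTER_CUBIC))
E
```

```text
t 6.3833 F [[-54.1  -0.8]] z -8.7 toolx in F [-1. -0.] toolz [-0.001  0.    -1.   ] force F [-0.6 -0.5] 1.7 op 0.1
t 6.55 F [[-54.3  -0.8]] z -8.9 toolx in F [-1. -0.] toolz [-0.005  0.    -1.   ] force F [-6.5  0.4] 4.9 op 0.1
```

The strip has stalled at reported x −54.3 with force rising to 6.5 N, which says it is against the stop. I retreat, rise, turn the tool +90° (tool x becomes fixture +y), and measure the strip's travel from its two white dots.

```bash
python3 -m handwheel '[0.06,0,0,0,0,0,0, 0.06,0,0,0,0,0,0, 0.03,0,-0.12,0,0,0,0, 0,0,-0.16,0,0,0,0, 0,0,-0.16,0,0,0,0]' >/dev/null
python3 -m handwheel '[0,0,-0.16,0,0,0,0, 0,0,-0.16,0,0,0.0769,0, 0,0,-0.06,0,0,0.0769,0, 0,0,0,0,0,0.0769,0, 0,0,0,0,0,0.0769,0]' >/dev/null
python3 -m handwheel '[0,0,0,0,0,0.0769,0, 0,0,0,0,0,0.0769,0, 0,0,0,0,0,0.0769,0, 0,0,0,0,0,0.0769,0, 0,0,0,0,0,0.0769,0]' >/dev/null
python3 -m handwheel '[0,0,0,0,0,0.0769,0, 0,0,0,0,0,0.0769,0, 0,0,0,0,0,0.0769,0, 0,0,0,0,0,0.0769,0, 0,0,0,0,0,0,0]' >/dev/null
python3 - <<'E'
from h import *
st()
im1=imaging.capture("scene");cv2.imwrite("pics/s2.png",im1[...,::-1]);im0=cv2.imread("pics/scene0.png")[...,::-1]
for im in(im0,im1):
    g=im.min(axis=2).copy();msk=np.zeros_like(g);msk[228:285,265:300]=255
    n,l,s_,c_=cv2.connectedComponentsWithStats(((g>150)&(msk>0)).astype(np.uint8))
    print([(c_[i].round(1).tolist(),int(s_[i,4]),F(ray("scene",c_[i],43))[0].tolist()) for i in range(1,n)])
    # column profile down strip centre
    print([int(v) for v in im[225:292,281:286,0].mean(axis=1)])
E
```

```text
t 8.2667 F [[-89.   -0.9]] z 196.5 toolx in F [0.003 1.   ] toolz [ 0.001  0.    -1.   ] force F [0.  0.2] 0.1 op -0.4
[([281.0, 236.0], 3, [-70.2, 0.8]), ([282.0, 245.0], 3, [-40.1, 0.3])]
[129, 139, 166, 178, 180, 171, 126, 112, 112, 113, 129, 164, 136, 116, 115, 115, 115, 115, 115, 143, 189, 147, 116, 112, 112, 113, 113, 112, 111, 110, 111, 111, 111, 112, 111, 112, 111, 112, 111, 113, 112, 113, 114, 100, 68, 58, 57, 57, 57, 57, 58, 57, 58, 60, 100, 210, 121, 41, 33, 30, 31, 30, 31, 30, 35, 20, 14]
[([265.0, 237.0], 1, [-69.9, -30.1]), ([283.0, 250.0], 3, [-23.9, 0.9]), ([284.2, 259.6], 5, [5.8, 0.7])]
[127, 139, 167, 176, 180, 184, 177, 233, 239, 239, 239, 239, 239, 239, 239, 239, 238, 238, 238, 187, 125, 112, 112, 113, 158, 192, 144, 115, 114, 115, 114, 113, 112, 111, 176, 180, 129, 108, 108, 108, 108, 109, 109, 108, 89, 70, 66, 67, 97, 109, 112, 112, 112, 112, 113, 113, 75, 40, 32, 31, 32, 31, 31, 29, 35, 20, 18]
```

Dots moved 46.3 and 45.9 mm, so with the near end at −89 before, it is now at about −44: home. Now to the lever: move beyond its +y side, then lower.

```bash
python3 -m handwheel '[0.114,0.083,0,0,0,0,0, 0.114,0.083,0,0,0,0,0, 0.114,0.083,0,0,0,0,0, 0.114,0.083,0,0,0,0,0, 0.114,0.083,0,0,0,0,0]' >/dev/null
python3 -m handwheel '[0.114,0.083,0,0,0,0,0, 0,0,0.11,0,0,0,0, 0,0,0.11,0,0,0,0, 0,0,0.11,0,0,0,0, 0,0,0,0,0,0,0]' >/dev/null
python3 -m handwheel '[0,0,0,0,0,0,0, 0,0,0,0,0,0,0]' >/dev/null
python3 - <<'E'
from h import *
st();p=r.get_obs()["position"];s=imaging.capture("scene")
cv2.imwrite("pics/c5.png",cv2.resize(s[130:300,260:430,::-1],None,fx=3.5,fy=3.5,interpolation=cv2.INTER_CUBIC))
for z in(30,37,44): print(((proj("scene",[*p[:2],p[2]+z])[0]-[260,130])*3.5).round(), ((proj("scene",[*(p[:2]+RF@[14,-11]),p[2]+z])[0]-[260,130])*3.5).round())
E
```

```text
t 9.3167 F [[ 36.  170.4]] z 115.6 toolx in F [-0.002  1.   ] toolz [ 0.002  0.001 -1.   ] force F [ 1.1 -0.1] 0.6 op 0.2
[441. 297.] [425. 314.]
[443. 285.] [427. 302.]
[444. 272.] [428. 289.]
```

View pics/c5.png

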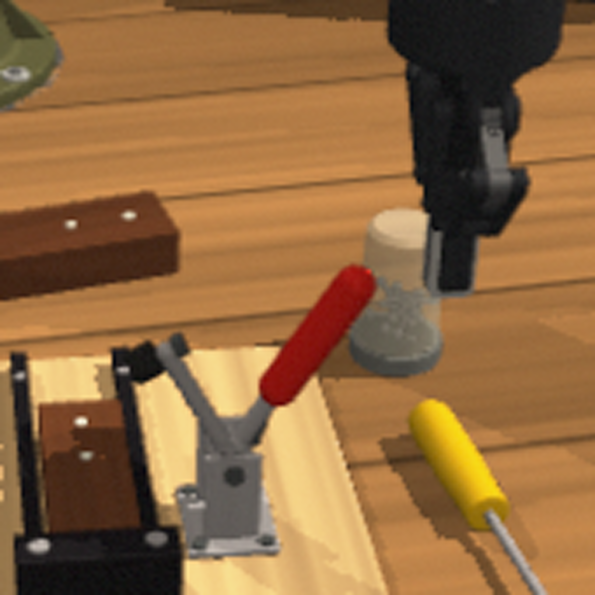

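The fingertip (bottom edge at row 295, columns 427–475) stands just outside the red end at (360,280) and clear of everything else. I lower 9 mm and push toward −y, following the arc.

```bash
python3 -m handwheel '[-0.03,0,0.036,0,0,0,0, -0.03,0,0,0,0,0,0, -0.03,0,0,0,0,0,0, -0.03,0,-0.01,0,0,0,0, -0.03,0,-0.012,0,0,0,0]' >/dev/null
python3 -c "from h import *;st()"
python3 -m handwheel '[-0.03,0,-0.012,0,0,0,0, -0.03,0,-0.01,0,0,0,0, -0.03,0,-0.008,0,0,0,0, -0.03,0,-0.006,0,0,0,0, -0.03,0,-0.004,0,0,0,0]' >/dev/null
python3 -c "
from h import *;st()
s=imaging.capture('scene');h=cv2.cvtColor(s,cv2.COLOR_RGB2HSV);m=((h[...,0]<6)|(h[...,0]>174))&(h[...,1]>190)&(h[...,2]>110);m[:150]=0
p=np.argwhere(m)[:,::-1];print(len(p),p.min(0),p.max(0))"
```

```text
t 9.7833 F [[ 35.1 132.9]] z 111.3 toolx in F [-0.001  1.   ] toolz [ 0.001  0.002 -1.   ] force F [-0.9  2. ] 3.0 op -0.2
t 10.2 F [[35.  93.5]] z 120.5 toolx in F [0. 1.] toolz [-0.    -0.001 -1.   ] force F [-0.6  0.5] 0.9 op 0.0
430 [322 199] [334 242]
```

Red grip now spans columns 322–334, nearly upright. Continue past centre.

```bash
python3 -m handwheel '[-0.03,0,0,0,0,0,0, -0.03,0,0,0,0,0,0, -0.03,0,0,0,0,0,0, 0,0,0,0,0,0,0, 0,0,0,0,0,0,0]' >/dev/null
cat > red.py <<'E'
from h import *
st()
s=imaging.capture('scene');h=cv2.cvtColor(s,cv2.COLOR_RGB2HSV);m=((h[...,0]<6)|(h[...,0]>174))&(h[...,1]>190)&(h[...,2]>110);m[:150]=0
p=np.argwhere(m)[:,::-1];print(len(p),p.min(0),p.max(0))
print("expected clamped end",proj("scene",[*(O+RF@[35,70-57.5]),155.8]).round(),"grip base",proj("scene",[*(O+RF@[35,70-23.5]),100.4]).round())
E
python3 red.py
```

```text
t 10.6667 F [[35.1 71.8]] z 120.3 toolx in F [0.001 1.   ] toolz [-0. -0. -1.] force F [0.4 0.5] 0.3 op 0.2
403 [287 209] [317 246]
expected clamped end [[292. 215.]] grip base [[312. 241.]]
```

It snapped over, and the grip matches the predicted clamped pose. I withdraw and check.

```bash
python3 -m handwheel '[0.1,0,-0.04,0,0,0,0, 0.12,0,-0.1,0,0,0,0, 0.12,0,-0.1,0,0,0,0, 0.1,0,-0.1,0,0,0,0, 0.1,0,-0.05,0,0,0,0]' >/dev/null
python3 -m handwheel '[0.12,0,0,0,0,0,0, 0.12,0,0,0,0,0,0, 0,0,0,0,0,0,0, 0,0,0,0,0,0,0, 0,0,0,0,0,0,0]' >/dev/null
python3 - <<'E'
exec(open("red.py").read())
t=imaging.capture("top")
a=cv2.resize(s[180:330,180:430,::-1],(780,468),interpolation=cv2.INTER_CUBIC);cv2.imwrite("pics/f1.png",a)
g=s.min(axis=2);k=np.zeros_like(g);k[245:265,278:290]=1
n,l,s_,c_=cv2.connectedComponentsWithStats(((g>150)&(k>0)).astype(np.uint8));print([F(ray("scene",c_[i],43))[0] for i in range(1,n)])
s0=cv2.imread("pics/scene0.png")[...,::-1].astype(int)
d=np.abs(s.astype(int)-s0).sum(2)
for nm,(x0,y0,x1,y1) in dict(brass=(190,260,224,313),orange=(193,226,226,274),steel=(360,190,388,238),driver=(376,243,422,310)).items(): print(nm,(d[y0:y1,x0:x1]>60).mean().round(3))
E
```

```text
t 11.55 F [[ 34.7 267.7]] z 217.4 toolx in F [-0.001  1.   ] toolz [-0.    -0.001 -1.   ] force F [0.6 0.5] 0.7 op -0.0
398 [287 209] [316 246]
expected clamped end [[292. 215.]] grip base [[312. 241.]]
[array([-24.7,   1. ])]
brass 0.051
orange 0.0
steel 0.071
driver 0.0
```

View pics/f1.png

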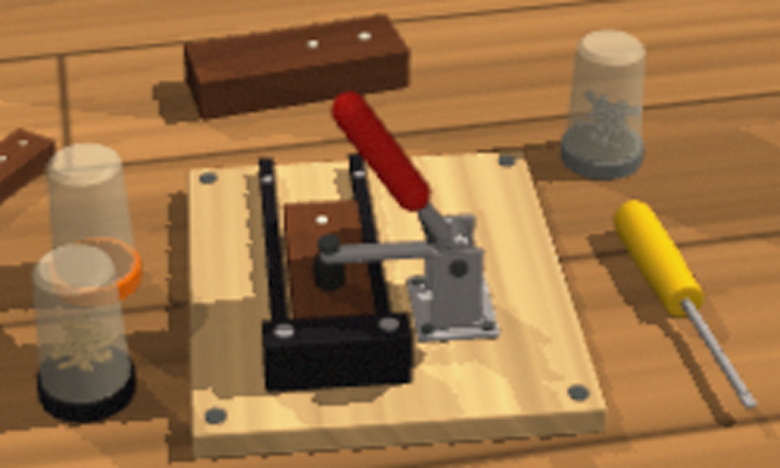

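The picture shows the clamp down with its pad on the strip (330,265), the strip against the stop (row 318), and the tubs and driver where they were.

```bash
python3 -c "
from workcell import r;print(r.hand_in())"
```

```text
the job is handed in; nothing more can be done
None
```

The strip is pushed home against the end stop and the clamp lever is snapped over onto it. I handed the job in at about 11.6 s, with the arm clear of everything.

**Strip:** It travelled about 46 mm by its two white dots, then stalled against the stop with the force rising to 6.5 N. After clamping, the one dot still visible read 0.8 mm back from where it had been, which is below the picture's resolution of about 3 mm per pixel. The stop hides the contact line from the scene camera, so "fully home" rests on the stall and the travel, not on seeing the joint.

**Clamp:** The red grip is within a few pixels of its predicted clamped position, and the pad lies on the strip.

**Bystanders:** The orange-capped tub and the screwdriver show no image change. The brass and steel tubs changed in 5–7 % of their pixels. I put that down to shadow and noise, since they look unmoved and the tool never came near them.

**What disagreed:** The shut fingertips sat about 37–40 mm above the reported TCP, although the description puts it at the finger ends. My first push therefore passed over the strip without touching it. I measured the tip height in the images and pushed again lower.

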